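Rack the sanding drums by size

TASK

Put the four sanding drums away on the row of wooden beds in order of thickness: the thickest on the bed nearest the grinding motor, then thinner and thinner, the thinnest on the bed farthest from it. One drum to a bed, lying in the notches of both ribs along the row and centred on its bed; set each down gently, without dropping or knocking it, and leave all four released and still.

Things in the scene. Friction and masses are not known exactly. Their poses are not given: they have to be found in the camera images.
- drum_a: thickest of four loose rust-brown sanding drums: plain cylinder, 58 mm diameter, 70 mm long (all four), about 220 g. Starts lying on a fixed black rubber rest on the table, shaped like a bed: grasp it across, mid-length, from above. Origin: its centre; x along its length. Seated, its centre is 47.5 mm above the bed's origin (at the start: above the table)
- drum_b: second thickest of four loose rust-brown sanding drums: plain cylinder, 48 mm diameter, 70 mm long (all four), about 160 g. Starts lying on a fixed black rubber rest on the table, shaped like a bed: grasp it across, mid-length, from above. Origin: its centre; x along its length. Seated, its centre is 41.7 mm above the bed's origin (at the start: above the table)
- drum_c: third thickest of four loose rust-brown sanding drums: plain cylinder, 38 mm diameter, 70 mm long (all four), about 100 g. Starts lying on a fixed black rubber rest on the table, shaped like a bed: grasp it across, mid-length, from above. Origin: its centre; x along its length. Seated, its centre is 35.9 mm above the bed's origin (at the start: above the table)
- drum_d: thinnest of four loose rust-brown sanding drums: plain cylinder, 28 mm diameter, 70 mm long (all four), about 60 g. Starts lying on a fixed black rubber rest on the table, shaped like a bed: grasp it across, mid-length, from above. Origin: its centre; x along its length. Seated, its centre is 30.2 mm above the bed's origin (at the start: above the table)
- bed1: leftmost (+y) of four fixed wooden beds in a row, 90 mm apart, on a 12 mm plank. Base 60 (x) x 74 (y) x 6 mm; two cross ribs, 8 mm thick, at y = -26 and 26 mm with V notches (30 degree slopes, 45 mm wide, bottom 14, tips 27 mm above origin) hold a drum laid along y; fingers fit between the ribs. Origin: centre of underside, on the plank; y along the row, z up
- bed2: second from left of four fixed wooden beds in a row, 90 mm apart, on a 12 mm plank. Base 60 (x) x 74 (y) x 6 mm; two cross ribs, 8 mm thick, at y = -26 and 26 mm with V notches (30 degree slopes, 45 mm wide, bottom 14, tips 27 mm above origin) hold a drum laid along y; fingers fit between the ribs. Origin: centre of underside, on the plank; y along the row, z up
- bed3: third from left of four fixed wooden beds in a row, 90 mm apart, on a 12 mm plank. Base 60 (x) x 74 (y) x 6 mm; two cross ribs, 8 mm thick, at y = -26 and 26 mm with V notches (30 degree slopes, 45 mm wide, bottom 14, tips 27 mm above origin) hold a drum laid along y; fingers fit between the ribs. Origin: centre of underside, on the plank; y along the row, z up
- bed4: rightmost (-y) of four fixed wooden beds in a row, 90 mm apart, on a 12 mm plank. Base 60 (x) x 74 (y) x 6 mm; two cross ribs, 8 mm thick, at y = -26 and 26 mm with V notches (30 degree slopes, 45 mm wide, bottom 14, tips 27 mm above origin) hold a drum laid along y; fingers fit between the ribs. Origin: centre of underside, on the plank; y along the row, z up
- motor: fixed grinding motor: blue motor with sanding disc on a wooden block 200 x 140 mm, 180 mm high overall. It stands off the left or the right end of the row of beds (a crate of coconut shells, 200 x 140 x 120 mm, off the other end). Origin: centre of the block's underside
Not all that is in view belongs to the job. What is shaped like the drum_d but blue or white is not meant.

How it is judged:
By the outcome, as a careful person would: the job done as asked, in the order asked, and still so for the second after the job is handed in, with the robot touching nothing.
It also fails if it takes over 112 s, if anything falls off the work surface, if the arm or the gripper's body presses on something with over 40 N, if the wrist force passes 120 N, or if a joint passes its speed limit or range.

ROBOT

A 6-joint arm with a two-finger parallel gripper is mounted at the origin on the work surface. World frame = base frame: x ahead of the robot, y to its left, z up, the work surface at z = 0. Lengths are in mm, angles in degrees, forces in N, time in s.
With the tool pointing down it reaches from about 300 to 850 mm from the base axis. Payload 4.2 kg.
Tool frame: the origin (TCP) lies midway between the tips of the shut fingers; the grasp point (between the pads) lies 19 mm behind it (pinch_z is the distance from the TCP to the grasp point, in mm); z points along the fingers, y is the line along which they close (so a half turn about z gives the same grasp; the last joint's range is limited). The gripper opens to 91 mm and grips with 3 to 60 N. Pads are 32 mm wide; open, the fingers measure 118 mm over their backs; the gripper's body (76 mm by 178 mm) begins 60 mm behind the grasp point.
Start: joints at [70.13, 18.312, 89.639, -0, 72.044, -1.146], TCP at [184.586, 544.584, 213.976] pointing down, gripper open.
Joint ranges: [-177.97, 177.97], [-48.28, 115.42], [12.27, 149.76], [-77.06, 257.06], [2.81, 150.46], [-146.56, 146.56]. Speed limits (degrees/s): [147.25, 147.25, 180, 180, 180, 180].

INTERFACE

Orientations are given as [roll, pitch, yaw] about the fixed x, y, z axes, in that order (R = Rz(yaw) Ry(pitch) Rx(roll)).
In Python, from workcell import * gives the robot as it stands.
- The arm moves only by the tool step_arm, never from a script. Its argument "steps" is a list of rows, each a list of 7 numbers: the turn, a rotation vector about the tool's x, y, z in degrees, then the shift along the tool's x, y, z in mm, then the opening, from 0 (shut) to 1 (fully open). In form: [[rx, ry, rz, x, y, z, hand], ...]. A call has exactly 8 rows; each row shifts and turns the commanded pose from where the row before left it, along the tool's axes as they then stand; what a row does not reach is not made up. A row lasts 1/8 s, in which the tool goes at most 62.5 mm and 10.7 degrees, less where a joint would pass 70% of its speed; a pose out of reach is approached as far as the arm can. A call is refused whole if a number of a shift passes 62.5 or a number of a turn 10.7, either way. A call with a gripper value outside its range is refused whole. The fingers move at their own pace and stop on an object; "force" is the grip in N (left out, the last holds). Time passes only in rows, so rows that do not move let the fingers close, or fill a call up. It gives the time, the measured TCP pose, the force, the opening and the grip force at its end, in the units of the state.
- state(): the state, without advancing time (a new reading comes with each control period).
- grab_frame(name): name is "side" or "top"; returns a dict with "image" (480x640x3 uint8, blue, green, red), "fovy" (degrees; the focal length in pixels is half the picture's height over the tangent of half this angle, whatever the lens; pixels are square), "cx", "cy" (the principal point, pixels), "origin" and "rotation" of the camera in the world. Camera axes: x right, y down, z forward; pixel columns grow to the right and rows downward; lengths in mm; the calibration is good to about 2 mm. A picture is of the moment at which its call begins. There is no depth.
- job_done(): hands the job in; it is judged then, once.
The state is a dict: "time_s": time; "qpos": joint angles; "qvel": joint speeds; "effort": joint torques, N m; "ee_pos": TCP position; "ee_rot": TCP orientation; "force": force on the tool from outside, world axes, zero at the start; "torque": the same for the moment, N m; "gripper_width": finger opening in mm; "gripper_force": force on a finger pad.
Only numpy, scipy, OpenCV 4.12 (cv2) and the standard library are available. Lean on these libraries where they do the work, as an engineer would, in place of code of your own. Each camera call takes 0.05 s, during which the arm holds its last target. There are 200 camera calls.

## Working session

There is one attempt and no reset: what is moved stays moved. The work goes in short steps, Python scripts to look and compute and a tool call to move; the robot and the scene stay as the last step left them, time stands still between calls to the robot, and variables do not carry over. Pictures are saved under pics/ and viewed, at most 14 in all, crops included, and the job is handed in when it is done.

Besides the shell and the picture viewer there is one more tool, called after ">>>" in YAML: its name, and indented under it one key for each argument. step_arm: Moves the arm, as the interface text tells. Its arguments: {"type":"object","properties":{"steps":{"type":"array","items":{"type":"array","items":{"type":"number"}}},"force":{"type":"number"}},"required":["steps"]}

```bash
mkdir -p pics; ls; python3 - <<'E'
from workcell import *
import cv2
print(state())
for n in ("top","side"):
    f=grab_frame(n); cv2.imwrite(f"pics/{n}0.png",f["image"]); print(n,{k:v for k,v in f.items() if k!="image"})
E
```

```text
pics
{'time_s': 0.0, 'qpos': array([ 7.01313585e+01,  1.83510675e+01,  8.97058059e+01, -1.03809742e-03,
        7.20442343e+01, -1.14627016e+00]), 'qvel': array([-0.04351509,  0.02841344,  0.04366862, -0.05507939, -0.00233685,
       -0.04695369]), 'effort': array([-4.06709423e-04, -4.12451828e+01, -2.31971276e+01,  7.24875228e-02,
        4.57013806e-02, -1.42106096e-04]), 'ee_pos': array([184.40176552, 544.0966338 , 213.13010303]), 'ee_rot': array([-1.79898893e+02, -1.03587115e-03,  1.61277949e+02]), 'force': array([ 0.33946353,  0.10842359, -0.94134822]), 'torque': array([-0.04621991, -0.02852502,  0.00986769]), 'gripper_force': 0.0, 'gripper_width': 91.07041251900957}
top {'fovy': 50.612329306152475, 'cx': 319.62154819919465, 'cy': 241.2773797806827, 'origin': array([ 386.89831599,   -6.60887042, 1159.60897962]), 'rotation': array([-169.00128807,   -0.90516672,  -89.35356001])}
side {'fovy': 54.030468368910356, 'cx': 319.5331045194776, 'cy': 236.21399838688342, 'origin': array([ 375.99369024, 1008.95164736,  875.33158079]), 'rotation': array([-127.99420755,   -1.3040151 , -165.63572485])}
```

View pics/top0.png

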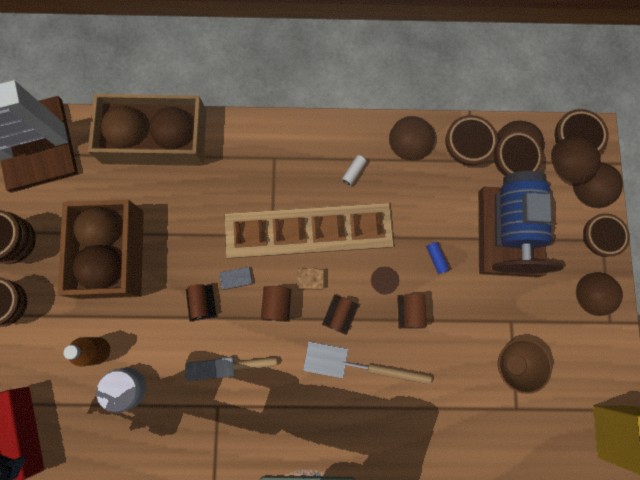

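View pics/side0.png

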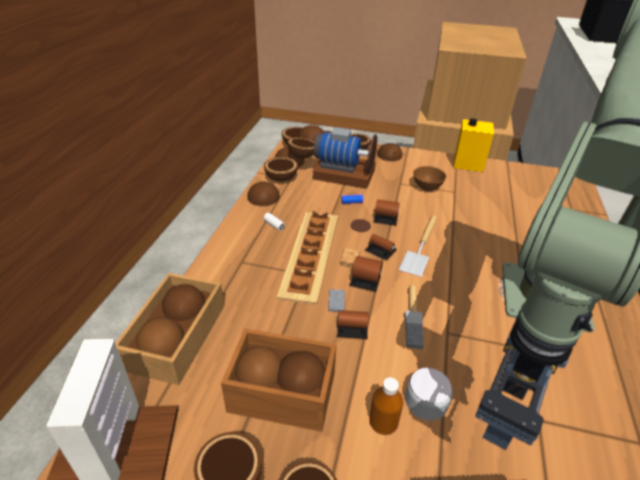

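The top view (image up = +x, left = +y) shows the bed row at (250,232)–(368,226) with the motor at (525,220), to the right (-y) and nearest bed4. The candidate drums are at (201,301), (276,303), (341,313) and (412,310). The blue (438,257) and white (355,170) cylinders and the flat disc (385,280) are not meant.

```bash
python3 - <<'E'
import cv2, numpy as np
t=cv2.imread("pics/top0.png"); s=cv2.imread("pics/side0.png")
a=cv2.resize(t[195:340,180:440],(780,435),interpolation=cv2.INTER_CUBIC)
cv2.imwrite("pics/c1.png",a)
b=cv2.resize(s[190:350,270:410],(700,800)[:1]+(800,),interpolation=cv2.INTER_CUBIC)
b=cv2.resize(s[190:345,270:425],(600,600),interpolation=cv2.INTER_CUBIC)
cv2.imwrite("pics/c2.png",b)
h=cv2.cvtColor(t,cv2.COLOR_BGR2HSV);hs=cv2.cvtColor(s,cv2.COLOR_BGR2HSV)
for p in [(195,300),(210,300),(276,303),(268,303),(341,310),(412,308),(404,310),(300,300),(240,310),(250,232),(284,220)]: print(p,h[p[1],p[0]],t[p[1],p[0]])
for p in [(386,208),(381,243),(366,268),(353,319),(395,290),(340,260)]: print(p,hs[p[1],p[0]],s[p[1],p[0]])
E
```

```text
(195, 300) [ 10 156 100] [ 39  59 100]
(210, 300) [120  15  17] [17 16 16]
(276, 303) [ 10 166  92] [32 52 92]
(268, 303) [ 10 155  97] [38 57 97]
(341, 310) [ 10 146  98] [42 61 98]
(412, 308) [ 11 146 103] [ 44  66 103]
(404, 310) [ 10 131  66] [32 43 66]
(300, 300) [ 11 113  77] [43 55 77]
(240, 310) [ 13 125 116] [ 59  83 116]
(250, 232) [ 14 153 117] [ 47  79 117]
(284, 220) [ 13 151 113] [ 46  74 113]
(386, 208) [ 10 167 150] [ 52  85 150]
(381, 243) [ 10 182 125] [ 36  67 125]
(366, 268) [ 10 171 157] [ 52  88 157]
(353, 319) [ 10 161 169] [ 62  98 169]
(395, 290) [ 14 149 223] [ 93 155 223]
(340, 260) [ 14 144 188] [ 82 133 188]
```

View pics/c1.png

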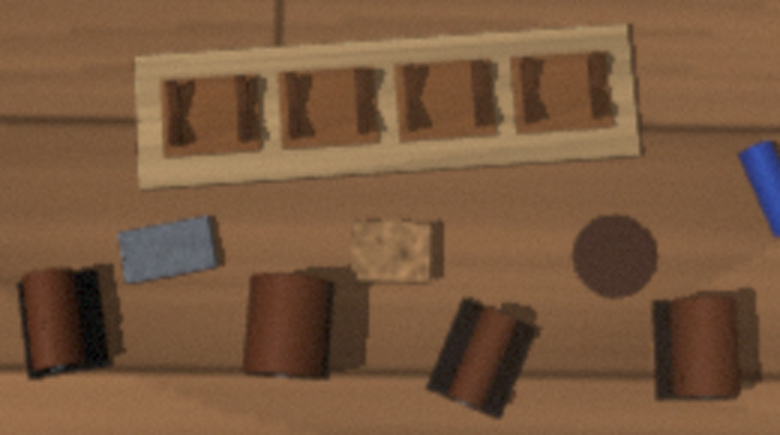

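View pics/c2.png

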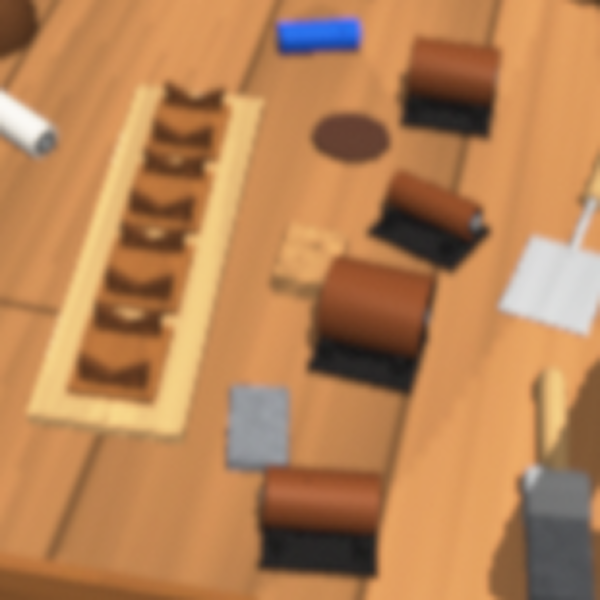

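Crop c1 shows the widths from left to right as about 17, 28, 12 and 23 px. That makes the drums c, a, d, b. The motor is on the right, so the targets are a→bed4, b→bed3, c→bed2, d→bed1.

```bash
cat > h.py <<'E'
import cv2, numpy as np
from scipy.spatial.transform import Rotation as R
from workcell import *
def cam(f): return 240/np.tan(np.radians(f["fovy"]/2)),np.array([f["cx"],f["cy"]]),np.array(f["origin"]),R.from_euler("xyz",f["rotation"],degrees=True).as_matrix()
def ray(c,p):
    d=c[3]@np.r_[(np.asarray(p,float)-c[1])/c[0],1]; return c[2],d/np.linalg.norm(d)
def plane(c,p,z):
    o,d=ray(c,p); return o+d*(z-o[2])/d[2]
def tri(c1,p1,c2,p2):
    o1,d1=ray(c1,p1);o2,d2=ray(c2,p2)
    s=np.linalg.lstsq(np.c_[d1,-d2],o2-o1,rcond=None)[0]
    a,b=o1+s[0]*d1,o2+s[1]*d2; return (a+b)/2,np.linalg.norm(a-b)
def blobs(m,lo,hi):
    m=cv2.morphologyEx(m.astype(np.uint8)*255,cv2.MORPH_OPEN,np.ones((3,3)))
    return [c for c in cv2.findContours(m,cv2.RETR_EXTERNAL,cv2.CHAIN_APPROX_NONE)[0] if lo<cv2.contourArea(c)<hi]
def drummask(im,roi):
    h=cv2.cvtColor(cv2.GaussianBlur(im,(3,3),0),cv2.COLOR_BGR2HSV); k=np.zeros(h.shape[:2],bool); x0,y0,x1,y1=roi; k[y0:y1,x0:x1]=1
    return h,k
E
python3 - <<'E'
from h import *
T=grab_frame("top");S=grab_frame("side");ct,cs=cam(T),cam(S)
print(ct[3][:,2],cs[3][:,2])
h,k=drummask(T["image"],(180,280,440,340))
mt=k&(h[...,0]<=12)&(h[...,1]>135)&(h[...,2]>55)
bt=sorted(blobs(mt,150,3000),key=lambda c:c[:,0,0].mean())
h2,k2=drummask(S["image"],(330,195,405,345))
ms=k2&(h2[...,0]<=12)&(h2[...,1]>150)&(h2[...,2]>80)&(h2[...,2]<185)
bs=sorted(blobs(ms,80,3000),key=lambda c:-c[:,0,1].mean())
for n,b in (("T",bt),("S",bs)):
    for c in b: print(n,[np.round(v,1) for v in cv2.minAreaRect(c)],cv2.contourArea(c))
hb,kb=drummask(T["image"],(215,195,400,265))
# plank + beds
mp=kb&(hb[...,2]>125)&(hb[...,1]<150)
for c in blobs(mp,1000,20000): print("plank",cv2.minAreaRect(c),cv2.contourArea(c))
hull=np.zeros(mp.shape,np.uint8)
cv2.fillPoly(hull,[cv2.convexHull(max(blobs(mp,500,20000),key=cv2.contourArea))],255)
bm=(hull>0)&~mp
for c in sorted(blobs(bm,200,3000),key=lambda c:c[:,0,0].mean()): print("bed",cv2.minAreaRect(c),cv2.contourArea(c))
v=np.hstack([np.where(q[...,None],i,i//4) for q,i in((mt|bm,T["image"]),)])
o=np.vstack([cv2.resize(v[195:335,180:440],(780,420)),])
o2=cv2.resize(np.where(ms[...,None],S["image"],S["image"]//4)[190:345,270:425],(420,420))
cv2.imwrite("pics/m1.png",cv2.resize(np.hstack([o,o2]),(800,280)))
for p in [(230,215),(300,215),(388,225),(250,232)]: print(hb[p[1],p[0]])
E
```

```text
[ 0.19094974 -0.01335381 -0.98150898] [ 0.18193872 -0.76691173 -0.61542238]
T [array([195.3, 300.5]), array([32.7, 14.4]), np.float64(84.3)] 409.5
T [array([274. , 302.2]), array([24.5, 33.5]), np.float64(4.4)] 743.5
T [array([340.5, 313.2]), array([12. , 31.6]), np.float64(22.4)] 328.5
T [array([415. , 309.5]), array([33., 22.]), np.float64(90.0)] 662.5
S [array([353.2, 317.9]), array([30. , 14.9]), np.float64(4.8)] 393.0
S [array([366.3, 267.3]), array([27.9, 19.9]), np.float64(14.0)] 488.5
S [array([380.8, 241.1]), array([22.8,  8.5]), np.float64(23.6)] 159.5
S [array([386.6, 206.8]), array([22.5, 13.5]), np.float64(9.5)] 259.0
plank ((307.0, 229.5), (69.0, 184.0), 90.0) 11362.5
bed ((251.4683380126953, 232.83485412597656), (25.114398956298828, 34.15177917480469), 87.27368927001953) 779.0
bed ((290.9644470214844, 230.0025177001953), (24.936466217041016, 33.69985580444336), 85.91438293457031) 747.0
bed ((329.8516540527344, 227.5324249267578), (24.619245529174805, 33.70789337158203), 87.1375961303711) 751.0
bed ((367.8117980957031, 224.5529327392578), (25.156452178955078, 33.439674377441406), 85.60128784179688) 749.0
[ 17 103 166]
[ 17 107 155]
[ 17 106 166]
[ 13 152 119]
```

View pics/m1.png

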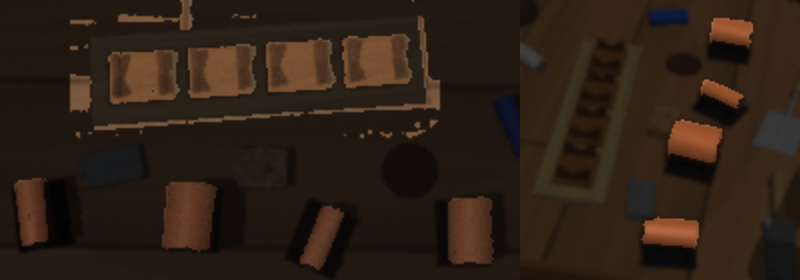

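The masks (pics/m1.png) are clean on all four beds and drums, but the shaded right side of c and a is clipped. I'll lower the V threshold and convert to world coordinates.

```bash
python3 - <<'E'
from h import *
T=grab_frame("top");S=grab_frame("side");ct,cs=cam(T),cam(S)
h,k=drummask(T["image"],(180,280,440,340))
mt=k&(h[...,0]<=13)&(h[...,1]>120)&(h[...,2]>32)&(h[...,2]<112)
h2,k2=drummask(S["image"],(330,195,405,345))
ms=k2&(h2[...,0]<=12)&(h2[...,1]>150)&(h2[...,2]>80)&(h2[...,2]<185)
bt=sorted(blobs(k&(h[...,0]<=12)&(h[...,1]>135)&(h[...,2]>55),150,3000),key=lambda c:c[:,0,0].mean())
bs=sorted(blobs(ms,80,3000),key=lambda c:-c[:,0,1].mean())
H=dict(c=(35.9,19),a=(47.5,29),d=(30.2,14),b=(41.7,24))
for n,b,s in zip("cadb",bt,bs):
    zc,r=H[n]
    # fine rows profile: project contour to plane of centre / top
    P,g=tri(ct,cv2.minAreaRect(b)[0],cs,cv2.minAreaRect(s)[0])
    q=np.array([plane(ct,p,zc)[:2] for p in b[:,0]],np.float32)
    qt=np.array([plane(ct,p,zc+r)[:2] for p in b[:,0]],np.float32)
    qs=np.array([plane(cs,p,zc)[:2] for p in s[:,0]],np.float32)
    print(n,"tri",P.round(1),round(g,1)); 
    for w in(q,qt,qs):print("   rect",[np.round(v,1) for v in cv2.minAreaRect(w)])
# brightness profiles across widths (top)
for (x,y) in [(201,302),(276,304),(412,310)]:
    print(x,y); print([tuple(int(v) for v in T["image"][y,u][[0,2]]) for u in range(x-20,x+26)])
hb,kb=drummask(T["image"],(215,195,400,265))
B=[(251.47,232.83),(290.96,230.0),(329.85,227.53),(367.81,224.55)]
W=np.array([plane(ct,np.array(p),17) for p in B]);print(W.round(1),np.linalg.norm(np.diff(W,axis=0),axis=1))
print("motor",plane(ct,(500,232),30))
E
```

```text
c tri [468.8 249.   38.8] 0.3
   rect [array([469.4, 249.8]), array([72. , 31.3]), np.float64(8.8)]
   rect [array([468. , 245.4]), array([70.7, 30.8]), np.float64(8.8)]
   rect [array([469.2, 246. ]), array([70.7, 47.4]), np.float64(9.3)]
a tri [467.3  76.3  50.7] 2.1
   rect [array([466.8,  76.3]), array([53.1, 72.4]), np.float64(86.4)]
   rect [array([464.7,  74.2]), array([51.7, 70.5]), np.float64(86.4)]
   rect [array([468.6,  72.8]), array([79.7, 73.4]), np.float64(89.0)]
d tri [447.7 -69.9  31.2] 3.7
   rect [array([446.1, -70.1]), array([26.4, 70.8]), np.float64(67.6)]
   rect [array([445.4, -69.3]), array([26. , 69.9]), np.float64(67.6)]
   rect [array([450.9, -71.9]), array([38.1, 71.9]), np.float64(68.8)]
b tri [ 455.7 -231.3   43.5] 1.7
   rect [array([ 455. , -231.7]), array([46.3, 72.7]), np.float64(88.8)]
   rect [array([ 453.5, -226.9]), array([45.3, 71.1]), np.float64(88.8)]
   rect [array([ 456.7, -233.7]), array([70.5, 75.4]), np.float64(3.8)]
201 302
[(65, 129), (65, 130), (61, 126), (65, 129), (64, 130), (60, 126), (34, 67), (26, 41), (22, 75), (35, 89), (32, 93)
[... 806 characters left out ...]
(39, 74), (35, 72), (38, 74)]
412 310
[(54, 112), (57, 116), (59, 115), (57, 114), (58, 117), (59, 116), (39, 70), (28, 45), (29, 45), (33, 49), (30, 46), (34, 51), (27, 64), (33, 77), (31, 81), (33, 87), (33, 91), (35, 93), (40, 98), (40, 102), (44, 105), (43, 104), (45, 106), (43, 104), (41, 101), (36, 94), (38, 94), (40, 95), (34, 90), (35, 88), (26, 77), (28, 75), (24, 66), (21, 60), (36, 75), (40, 78), (37, 75), (39, 76), (41, 77), (41, 76), (38, 83), (59, 117), (62, 124), (62, 125), (63, 127), (64, 125)]
[[ 626.7  134.5   17. ]
 [ 634.7   44.1   17. ]
 [ 641.8  -45.4   17. ]
 [ 650.2 -133.1   17. ]] [90.79135554 89.77164017 88.13194574]
motor [ 634.21442649 -434.56138428   30.        ]
```

```bash
cat >> h.py <<'E'
def go(x,y,z,yaw):
    s=state(); p=s["ee_pos"]; r=s["ee_rot"]; Rm=R.from_euler("xyz",r,degrees=True)
    dy=(yaw-r[2]+180)%360-180
    Rt=R.from_euler("xyz",[180,0,yaw],degrees=True)
    print("t",s["time_s"],"pos",p.round(1),"rot",r.round(1),"q",s["qpos"].round(0),"w",round(s["gripper_width"],1),"F",s["force"].round(1),"gf",round(s["gripper_force"],1))
    print("rz",round(-dy,1),"shift after turn",Rt.inv().apply(np.array([x,y,z])-p).round(1),"turnvec",(Rm.inv()*Rt).as_rotvec(degrees=True).round(1))
E
python3 - <<'E'
from h import *
T=grab_frame("top");S=grab_frame("side");ct,cs=cam(T),cam(S)
A=[(225,213.7),(389.7,203.4),(393,247.2),(226.7,257.5)]
B=[(277.2,297.2),(307.7,212),(338.5,214.5),(317.8,302.9)]
for a,b in zip(A,B):
    P,g=tri(ct,a,cs,b);print(P.round(1),round(g,1))
print("plank mid z12",np.mean([plane(ct,a,12) for a in A],axis=0), np.mean([plane(cs,a,12) for a in B],axis=0))
go(468.8,246.5,120,188)
E
```

```text
[674.8 199.7   3.5] 0.9
[ 702.7 -186.3    6.2] 3.6
[ 599.8 -191.3   12.3] 2.4
[570.2 190.9   3.4] 1.2
plank mid z12 [635.80237394   2.70026495  12.        ] [634.92525301   9.18555276  12.        ]
t 0.4 pos [184.6 544.5 213.8] rot [-180.    -0.   161.3] q [70. 18. 90. -0. 72. -1.] w 91.1 F [ 0.6 -0.9  0.6] gf 0.0
rz -26.7 shift after turn [-240.  -334.7   93.8] turnvec [ -0.   -0.  -26.7]
```

>>> step_arm:
  steps:
    - [0, 0, -9, 0, 0, 0, 1]
    - [0, 0, -9, 0, 0, 0, 1]
    - [0, 0, -8.7, 0, 0, 0, 1]
    - [0, 0, 0, -48, -60, 0, 1]
    - [0, 0, 0, -48, -60, 0, 1]
    - [0, 0, 0, -48, -60, 20, 1]
    - [0, 0, 0, -48, -60, 30, 1]
    - [0, 0, 0, -48, -60, 40, 1]
  force: 20

```text
time_s: 1.4
ee_pos: [403.8, 338.1, 146.7]
ee_rot: [179.9, 0.1, -172.0]
force: [1.1, 0.6, -0.5]
gripper_width: 91.3
gripper_force: 0.0
```

```bash
python3 - <<'E'
from h import *
from scipy.ndimage import map_coordinates
T=grab_frame("top");ct=cam(T);g=T["image"].astype(float)[...,0]
def proj(P):
    q=ct[3].T@(np.asarray(P,float)-ct[2]); return ct[1]+ct[0]*q[:2]/q[2]
yaw=np.radians(5.0);u=np.array([-np.sin(yaw),np.cos(yaw),0]);v=np.array([np.cos(yaw),np.sin(yaw),0])
m=np.array([637.5,1.5,18])
def prof(c,d,e,t,offs):
    P=np.array([[proj(c+d*a+e*o) for a in t] for o in offs])
    return np.mean([map_coordinates(g,[p[:,1],p[:,0]],order=1) for p in P],axis=0)
for i in range(4):
    c=m+u*(135-90*i); out=[]
    for d,e,half,offs in((u,v,37,range(-18,19,4)),(v,u,30,range(-12,13,4))):
        for s in(-1,1):
            t=np.arange(half-10,half+11,1.)
            p=prof(c,d*s,e,t,offs); k=np.gradient(np.convolve(np.pad(p,1,'edge'),np.ones(3)/3,'valid'))
            j=k.argmax(); out.append((s*t[j],round(k[j],1)))
    print("bed",i+1,"u edges",out[:2],"v edges",out[2:])
go(468.8,246.5,17,188)
E
```

```text
bed 1 u edges [(np.float64(-39.0), np.float64(9.2)), (np.float64(39.0), np.float64(11.0))] v edges [(np.float64(-31.0), np.float64(9.6)), (np.float64(31.0), np.float64(8.9))]
bed 2 u edges [(np.float64(-36.0), np.float64(8.7)), (np.float64(40.0), np.float64(9.8))] v edges [(np.float64(-31.0), np.float64(9.6)), (np.float64(31.0), np.float64(8.9))]
bed 3 u edges [(np.float64(-37.0), np.float64(7.6)), (np.float64(40.0), np.float64(9.3))] v edges [(np.float64(-31.0), np.float64(9.5)), (np.float64(30.0), np.float64(7.7))]
bed 4 u edges [(np.float64(-35.0), np.float64(8.6)), (np.float64(40.0), np.float64(8.5))] v edges [(np.float64(-32.0), np.float64(9.5)), (np.float64(30.0), np.float64(7.8))]
t 1.45 pos [406.  332.1 142.6] rot [-1.796e+02 -1.000e-01 -1.722e+02] q [ 38.  17. 102.  -0.  61. -59.] w 91.2 F [ 2.4 -4.3 -1.5] gf 0.0
rz -0.2 shift after turn [-50.3 -93.6 125.6] turnvec [-0.4 -0.1 -0.2]
```

>>> step_arm:
  steps:
    - [0, 0, 0, 0, -35, 0, 1]
    - [0, 0, 0, 0, 0, 0, 1]
    - [0, 0, 0, 0, 0, 0, 1]
    - [0, 0, 0, 0, 0, 0, 1]
    - [0, 0, 0, 0, 0, 0, 1]
    - [0, 0, 0, 0, 0, 0, 1]
    - [0, 0, 0, 0, 0, 0, 1]
    - [0, 0, 0, 0, 0, 0, 1]

```text
time_s: 2.45
ee_pos: [406.9, 304.6, 146.6]
ee_rot: [180.0, 0.0, -172.0]
force: [0.6, 0.2, -0.2]
gripper_width: 91.1
gripper_force: 0.0
```

```bash
python3 - <<'E'
from h import *
go(468.8,246.5,17,188)
f=grab_frame("side");cv2.imwrite("pics/s2.png",cv2.resize(f["image"][180:400,250:470],(600,600),interpolation=cv2.INTER_CUBIC))
E
```

```text
t 2.45 pos [406.9 304.6 146.6] rot [ 180.    0. -172.] q [ 36.  16. 104.   0.  60. -62.] w 91.1 F [ 0.6  0.2 -0.2] gf 0.0
rz -0.0 shift after turn [-53.2 -66.1 129.6] turnvec [ 0.  0. -0.]
```

View pics/s2.png

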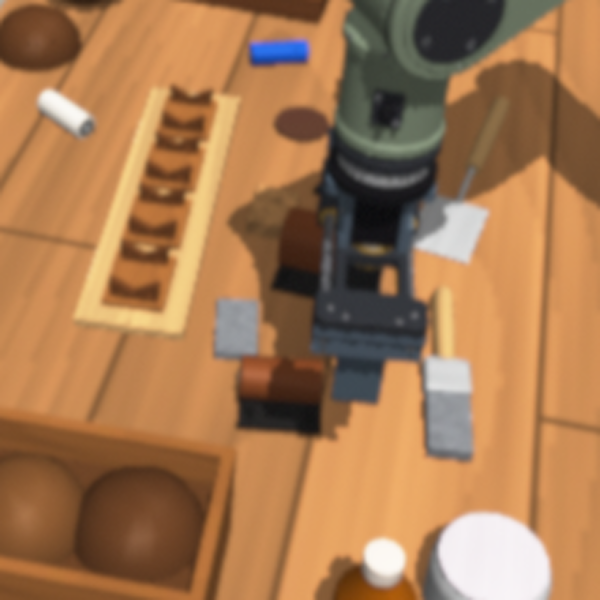

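The view shows the gripper hovering short of drum c at (282,390) in the crop. My rows were over 62.5 mm in norm and got clipped. I'll go on to a hover, then descend.

>>> step_arm:
  steps:
    - [0, 0, 0, -18, -22, 0, 1]
    - [0, 0, 0, -18, -22, 0, 1]
    - [0, 0, 0, -17, -22, 0, 1]
    - [0, 0, 0, 0, 0, 20, 1]
    - [0, 0, 0, 0, 0, 25, 1]
    - [0, 0, 0, 0, 0, 5, 1]
    - [0, 0, 0, 0, 0, 0, 1]
    - [0, 0, 0, 0, 0, 0, 1]

```text
time_s: 3.5
ee_pos: [469.2, 246.9, 97.6]
ee_rot: [180.0, 0.1, -172.0]
force: [-1.1, 0.1, 0.3]
gripper_width: 91.1
gripper_force: 0.0
```

```bash
python3 - <<'E'
from h import *
go(468.8,246.5,17,188)
f=grab_frame("top");cv2.imwrite("pics/t3.png",cv2.resize(f["image"][240:340,150:310],(800,500),interpolation=cv2.INTER_CUBIC))
E
```

```text
t 3.5 pos [469.2 246.9  97.6] rot [ 1.80e+02  1.00e-01 -1.72e+02] q [ 27.  20. 105.   0.  54. -71.] w 91.1 F [-1.1  0.1  0.3] gf 0.0
rz -0.0 shift after turn [ 0.5 -0.4 80.6] turnvec [ 0.   0.1 -0. ]
```

View pics/t3.png

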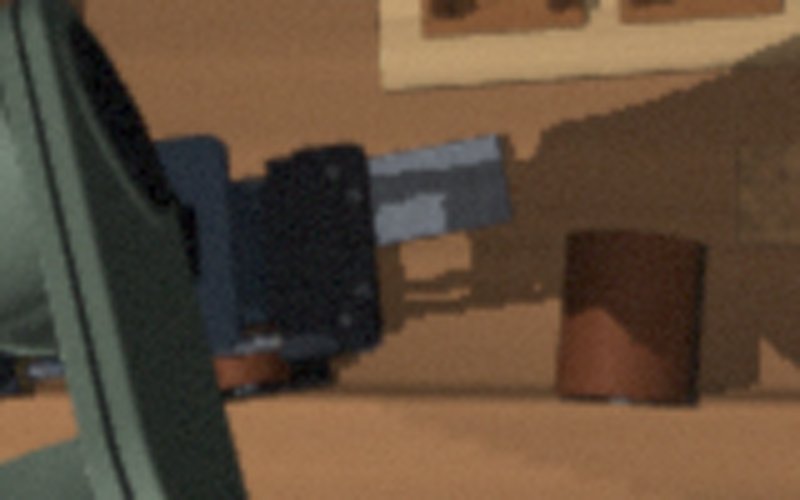

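The gripper is over c, with the drum's end visible at about (255,370) between the fingers. The wrist body hides the rest. Descending and closing.

>>> step_arm:
  steps:
    - [0, 0, 0, 0, 0, 25, 1]
    - [0, 0, 0, 0, 0, 25, 1]
    - [0, 0, 0, 0, 0, 18, 1]
    - [0, 0, 0, 0, 0, 8, 1]
    - [0, 0, 0, 0, 0, 5, 1]
    - [0, 0, 0, 0, 0, 0, 1]
    - [0, 0, 0, 0, 0, 0, 0.55]
    - [0, 0, 0, 0, 0, 0, 0.5]

```text
time_s: 4.55
ee_pos: [468.8, 246.7, 16.1]
ee_rot: [180.0, 0.1, -172.0]
force: [-0.1, -0.4, -0.0]
gripper_width: 74.0
gripper_force: 0.0
```

>>> step_arm:
  steps:
    - [0, 0, 0, 0, 0, 0, 0.45]
    - [0, 0, 0, 0, 0, 0, 0.42]
    - [0, 0, 0, 0, 0, 0, 0.4]
    - [0, 0, 0, 0, 0, 0, 0.37]
    - [0, 0, 0, 0, 0, 0, 0.3]
    - [0, 0, 0, 0, 0, 0, 0.2]
    - [0, 0, 0, 0, 0, 0, 0.2]
    - [0, 0, 0, 0, 0, 0, 0.2]

```text
time_s: 5.55
ee_pos: [468.6, 246.6, 15.7]
ee_rot: [180.0, 0.0, -172.0]
force: [-0.3, 0.9, 1.8]
gripper_width: 37.8
gripper_force: 19.7
```

>>> step_arm:
  steps:
    - [0, 0, 0, 0, 0, -5, 0.2]
    - [0, 0, 0, 0, 0, -20, 0.2]
    - [0, 0, 0, 0, 0, -40, 0.2]
    - [0, 0, 0, 0, 0, -45, 0.2]
    - [0, 0, 10, 0, 0, 0, 0.2]
    - [0, 0, 10, 0, 0, 0, 0.2]
    - [0, 0, 10, 0, 0, 0, 0.2]
    - [0, 0, 10, 0, 0, 0, 0.2]

```text
time_s: 6.55
ee_pos: [468.3, 246.2, 125.6]
ee_rot: [-180.0, -0.0, 147.6]
force: [-0.2, -0.0, -1.7]
gripper_width: 38.3
gripper_force: 19.6
```

>>> step_arm:
  steps:
    - [0, 0, 10, 0, 0, 0, 0.2]
    - [0, 0, 10, 0, 0, 0, 0.2]
    - [0, 0, 10, 0, 0, 0, 0.2]
    - [0, 0, 10, 0, 0, 0, 0.2]
    - [0, 0, 10, 0, 0, 0, 0.2]
    - [0, 0, 3, 0, 0, 0, 0.2]
    - [0, 0, 0, 0, 0, 0, 0.2]
    - [0, 0, 0, 0, 0, 0, 0.2]

```text
time_s: 7.55
ee_pos: [468.5, 246.4, 125.6]
ee_rot: [-180.0, 0.0, 95.0]
force: [-0.0, -0.5, -0.5]
gripper_width: 38.0
gripper_force: 19.6
```

```bash
python3 - <<'E'
from h import *
go(633.4,47.6,70,94.9)
E
```

```text
t 7.55 pos [468.5 246.4 125.6] rot [-180.    0.   95.] q [ 26.  18. 103.  -0.  58.  21.] w 38.0 F [-0.  -0.5 -0.5] gf 19.6
rz 0.1 shift after turn [-212.1  147.3   55.6] turnvec [-0.   0.   0.1]
```

>>> step_arm:
  steps:
    - [0, 0, 0, -20, 14, 0, 0.2]
    - [0, 0, 0, -40, 28, 0, 0.2]
    - [0, 0, 0, -45, 31, 0, 0.2]
    - [0, 0, 0, -45, 31, 0, 0.2]
    - [0, 0, 0, -42, 29, 0, 0.2]
    - [0, 0, 0, -20, 14.3, 0, 0.2]
    - [0, 0, 0, 0, 0, 25, 0.2]
    - [0, 0, 0, 0, 0, 30, 0.2]

```text
time_s: 8.55
ee_pos: [634.0, 48.3, 70.4]
ee_rot: [179.9, -0.0, 95.0]
force: [-1.0, 0.1, -1.0]
gripper_width: 38.2
gripper_force: 19.6
```

```bash
python3 - <<'E'
from h import *
f=grab_frame("side");cv2.imwrite("pics/s4.png",cv2.resize(f["image"][190:330,260:400],(600,600),interpolation=cv2.INTER_CUBIC))
go(633.4,47.6,28,94.9)
E
```

```text
t 8.6 pos [630.6  48.3  65.7] rot [-179.5   -0.    95. ] q [ 3. 30. 93.  0. 57. -2.] w 38.0 F [-1.8  0.7 -3.9] gf 19.6
rz 0.1 shift after turn [-0.9  2.7 37.7] turnvec [-0.5 -0.   0.1]
```

View pics/s4.png

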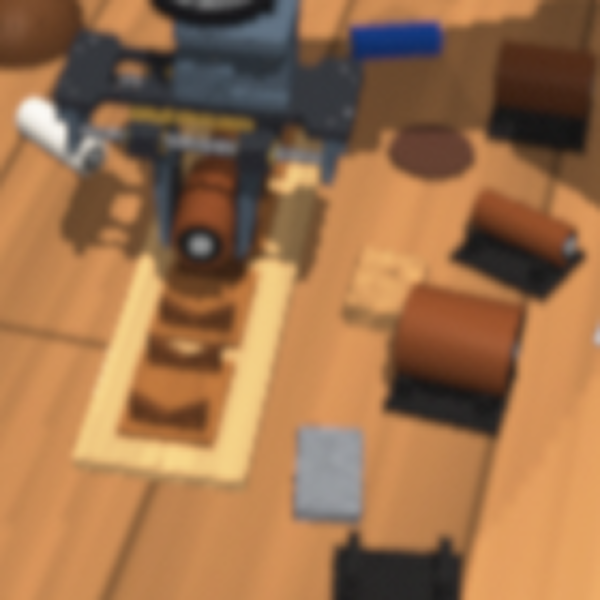

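Drum c hangs over bed2, with its near end cap at crop (201,243), or full px (306.9,246.7). I'll check that end's y against the expected drum position.

```bash
python3 - <<'E'
from h import *
S=grab_frame("side");cs=cam(S)
s=state();p=s["ee_pos"];z=p[2]+20.2
print(p.round(1), "cap seen on plane z:",plane(cs,(306.9,246.7),86).round(1),"expected",(np.array([630.6,48.3])+35*np.array([-.0837,.9965])).round(1))
im=S["image"];h=cv2.cvtColor(im,cv2.COLOR_BGR2HSV);m=np.zeros(im.shape[:2],bool);m[238:256,298:316]=1
m&=(h[...,1]<60)&(h[...,2]>90);ys,xs=np.nonzero(m);print(xs.mean(),ys.mean(),len(xs),plane(cs,(xs.mean(),ys.mean()),z).round(1),"exp",(p[:2]+35*np.array([-.0837,.9965])).round(1))
go(633.4,47.6,28,94.9)
E
```

```text
[630.6  48.4  67.2] cap seen on plane z: [630.3  78.2  86. ] expected [627.7  83.2]
304.55 247.35 20 [635.1  84.2  87.4] exp [627.6  83.3]
t 8.65 pos [630.6  48.4  67.2] rot [-179.5   -0.    95. ] q [ 3. 30. 93.  0. 57. -2.] w 38.1 F [ 0.  -0.5 -1.6] gf 19.6
rz 0.1 shift after turn [-1.1  2.7 39.2] turnvec [-0.5 -0.   0.1]
```

>>> step_arm:
  steps:
    - [0, 0, 0, 0, 0, 0, 0.2]
    - [0, 0, 0, 0, 0, 0, 0.2]
    - [0, 0, 0, 0, 0, 0, 0.2]
    - [0, 0, 0, 0, 0, 15, 0.2]
    - [0, 0, 0, 0, 0, 10, 0.2]
    - [0, 0, 0, 0, 0, 0, 0.2]
    - [0, 0, 0, 0, 0, 0, 0.2]
    - [0, 0, 0, 0, 0, 0, 0.2]

```text
time_s: 9.65
ee_pos: [634.0, 48.1, 45.9]
ee_rot: [180.0, -0.0, 95.0]
force: [0.5, 0.5, -1.6]
gripper_width: 38.1
gripper_force: 19.6
```

```bash
python3 - <<'E'
from h import *
go(633.4,47.6,28,94.9)
E
```

```text
t 9.65 pos [634.   48.1  45.9] rot [180.  -0.  95.] q [ 3. 32. 94.  0. 54. -2.] w 38.1 F [ 0.5  0.5 -1.6] gf 19.6
rz 0.1 shift after turn [-0.5 -0.7 17.9] turnvec [ 0.  -0.   0.1]
```

>>> step_arm:
  steps:
    - [0, 0, 0, -0.5, -0.7, 6, 0.2]
    - [0, 0, 0, 0, 0, 4, 0.2]
    - [0, 0, 0, 0, 0, 3, 0.2]
    - [0, 0, 0, 0, 0, 2, 0.2]
    - [0, 0, 0, 0, 0, 1, 0.2]
    - [0, 0, 0, 0, 0, 1, 0.2]
    - [0, 0, 0, 0, 0, 0, 0.2]
    - [0, 0, 0, 0, 0, 0, 0.2]

```text
time_s: 10.65
ee_pos: [633.4, 47.5, 29.0]
ee_rot: [179.9, -0.0, 95.0]
force: [0.3, -0.1, 1.3]
gripper_width: 38.0
gripper_force: 19.6
```

>>> step_arm:
  steps:
    - [0, 0, 0, 0, 0, 0.5, 0.2]
    - [0, 0, 0, 0, 0, 0.5, 0.2]
    - [0, 0, 0, 0, 0, 0.3, 0.2]
    - [0, 0, 0, 0, 0, 0, 0.2]
    - [0, 0, 0, 0, 0, 0, 0.2]
    - [0, 0, 0, 0, 0, 0, 0.2]
    - [0, 0, 0, 0, 0, 0, 0.2]
    - [0, 0, 0, 0, 0, 0, 0.2]

```text
time_s: 11.65
ee_pos: [633.7, 47.5, 28.7]
ee_rot: [179.9, 0.0, 95.0]
force: [-0.8, -0.7, 7.1]
gripper_width: 37.5
gripper_force: 19.6
```

>>> step_arm:
  steps:
    - [0, 0, 0, 0, 0, 0, 0.43]
    - [0, 0, 0, 0, 0, 0, 0.45]
    - [0, 0, 0, 0, 0, 0, 0.5]
    - [0, 0, 0, 0, 0, 0, 0.6]
    - [0, 0, 0, 0, 0, 0, 0.7]
    - [0, 0, 0, 0, 0, 0, 0.8]
    - [0, 0, 0, 0, 0, 0, 0.8]
    - [0, 0, 0, 0, 0, 0, 0.8]

```text
time_s: 12.65
ee_pos: [633.0, 47.6, 27.3]
ee_rot: [-180.0, -0.0, 95.0]
force: [0.5, 0.0, -0.6]
gripper_width: 73.3
gripper_force: 0.0
```

>>> step_arm:
  steps:
    - [0, 0, 0, 0, 0, -5, 0.8]
    - [0, 0, 0, 0, 0, -15, 0.8]
    - [0, 0, 0, 0, 0, -40, 0.9]
    - [0, 0, 0, 0, 0, -40, 1]
    - [0, 0, -10, 0, 0, -15, 1]
    - [0, 0, -10, 0, 0, 0, 1]
    - [0, 0, -10, 0, 0, 0, 1]
    - [0, 0, -10, 0, 0, 0, 1]

```text
time_s: 13.65
ee_pos: [633.3, 47.6, 143.8]
ee_rot: [179.9, 0.1, 135.3]
force: [0.7, 0.4, -0.2]
gripper_width: 91.4
gripper_force: 0.0
```

>>> step_arm:
  steps:
    - [0, 0, -10, 0, 0, 0, 1]
    - [0, 0, -10, 0, 0, 0, 1]
    - [0, 0, -10, 0, 0, 0, 1]
    - [0, 0, -10, 0, 0, 0, 1]
    - [0, 0, -1.7, 0, 0, 0, 1]
    - [0, 0, 0, 0, 0, 0, 1]
    - [0, 0, 0, 0, 0, 0, 1]
    - [0, 0, 0, 0, 0, 0, 1]

```text
time_s: 14.65
ee_pos: [633.0, 47.6, 142.4]
ee_rot: [180.0, 0.0, 176.6]
force: [0.0, 0.9, -0.1]
gripper_width: 91.1
gripper_force: 0.0
```

```bash
python3 - <<'E'
from h import *
go(466.5,74,80,176.7)
E
```

```text
t 14.65 pos [633.   47.6 142.4] rot [180.    0.  176.6] q [  3.  26.  87.   0.  66. -83.] w 91.1 F [ 0.   0.9 -0.1] gf 0.0
rz -0.1 shift after turn [167.8  16.8  62.4] turnvec [ 0.   0.  -0.1]
```

>>> step_arm:
  steps:
    - [0, 0, 0, 20, 2, 0, 1]
    - [0, 0, 0, 40, 4, 0, 1]
    - [0, 0, 0, 45, 4.8, 0, 1]
    - [0, 0, 0, 42, 4, 0, 1]
    - [0, 0, 0, 20.8, 2, 0, 1]
    - [0, 0, 0, 0, 0, 20, 1]
    - [0, 0, 0, 0, 0, 0, 1]
    - [0, 0, 0, 0, 0, 0, 1]

```text
time_s: 15.65
ee_pos: [467.1, 74.1, 122.8]
ee_rot: [180.0, 0.0, 176.7]
force: [0.2, -0.5, 0.3]
gripper_width: 90.8
gripper_force: 0.0
```

```bash
python3 - <<'E'
from h import *
go(466.5,74,29,176.7)
f=grab_frame("top");g=grab_frame("side")
a=cv2.resize(f["image"][190:290,210:400],(800,420),interpolation=cv2.INTER_CUBIC)
cv2.imwrite("pics/t5.png",a)
E
```

```text
t 15.65 pos [467.1  74.1 122.8] rot [180.    0.  176.7] q [  8.  14. 110.   0.  56. -79.] w 90.8 F [ 0.2 -0.5  0.3] gf 0.0
rz -0.0 shift after turn [ 0.6 -0.1 93.8] turnvec [ 0.  0. -0.]
```

View pics/t5.png

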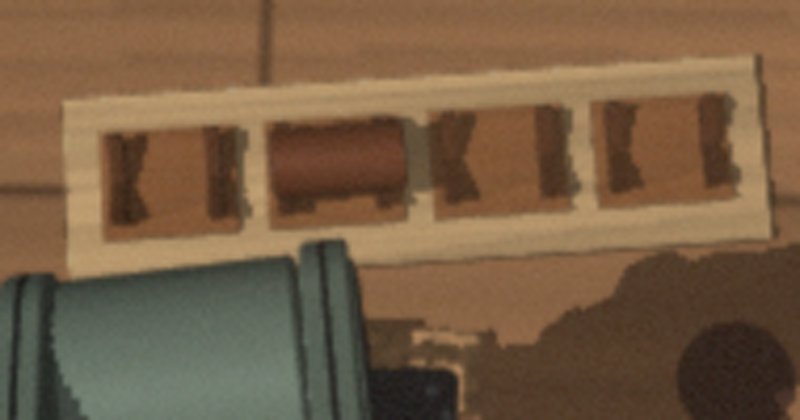

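Drum c lies in both ribs of bed2, spanning crop x 271–407 against the base at 265–409. I'll measure the centring numerically.

```bash
cat >> h.py <<'E'
from scipy.ndimage import map_coordinates
yaw=np.radians(4.9);u=np.array([-np.sin(yaw),np.cos(yaw),0]);v=np.array([np.cos(yaw),np.sin(yaw),0])
def proj(c,P):
    q=c[3].T@(np.asarray(P,float)-c[2]); return c[1]+c[0]*q[:2]/q[2]
def prof(im,c,o,d,e,t,offs):
    P=np.array([[proj(c,o+d*a+e*k) for a in t] for k in offs])
    return np.mean([[map_coordinates(im[...,ch].astype(float),[p[:,1],p[:,0]],order=1) for ch in range(3)] for p in P],axis=0).T
def ends(im,c,o,offs=range(-6,7,2)):
    """along-row ends of a drum whose top line is at o (u offsets)"""
    t=np.arange(-50,51,1.); p=prof(im,c,o,u,v,t,offs)
    return t,p
E
python3 - <<'E'
from h import *
T=grab_frame("top");ct=cam(T)
o=np.array([633.4,47.6,12+35.9+19])
t,p=ends(T["image"],ct,o)
for a,b in zip(t,p):
    if 28<abs(a)<46 and a%2==0: print(int(a),b.round().astype(int),end="; ")
print()
for i in (0,2,3):
    b=np.array([637.2,2.8,18])+u*(135-90*i)
    t2,p2=ends(T["image"],ct,b,range(-18,19,4)); g=np.gradient(p2[:,0]); print("bed",i+1,[(int(x),round(y)) for x,y in zip(t2,p2[:,0]) if 30<abs(x)<46])
E
```

```text
-44 [57 80 97]; -42 [56 79 96]; -40 [55 75 93]; -38 [48 67 90]; -36 [43 63 98]; -34 [ 44  64 103]; -32 [ 43  64 103]; -30 [ 42  64 103]; 30 [ 45  66 105]; 32 [ 48  69 104]; 34 [ 66  95 129]; 36 [ 91 129 161]; 38 [100 140 171]; 40 [102 142 173]; 42 [101 141 171]; 44 [ 95 132 161]; 
bed 1 [(-45, 105), (-44, 103), (-43, 99), (-42, 93), (-41, 86), (-40, 76), (-39, 65), (-38, 59), (-37, 53), (-36, 47), (-35, 42), (-34, 38), (-33, 36), (-32, 34), (-31, 34), (31, 36), (32, 40), (33, 44), (34, 49), (35, 54), (36, 60), (37, 68), (38, 80), (39, 94), (40, 103), (41, 106), (42, 108), (43, 108), (44, 109), (45, 109)]
bed 3 [(-45, 99), (-44, 98), (-43, 96), (-42, 92), (-41, 87), (-40, 80), (-39, 73), (-38, 65), (-37, 58), (-36, 50), (-35, 44), (-34, 40), (-33, 38), (-32, 37), (-31, 36), (31, 38), (32, 38), (33, 38), (34, 38), (35, 40), (36, 43), (37, 46), (38, 51), (39, 57), (40, 61), (41, 63), (42, 64), (43, 65), (44, 65), (45, 65)]
bed 4 [(-45, 99), (-44, 99), (-43, 99), (-42, 97), (-41, 94), (-40, 89), (-39, 83), (-38, 76), (-37, 68), (-36, 58), (-35, 51), (-34, 44), (-33, 40), (-32, 38), (-31, 38), (31, 43), (32, 47), (33, 51), (34, 54), (35, 56), (36, 58), (37, 62), (38, 68), (39, 77), (40, 87), (41, 95), (42, 98), (43, 99), (44, 99), (45, 99)]
```

>>> step_arm:
  steps:
    - [0, 0, 0, 0.6, 0, 25, 1]
    - [0, 0, 0, 0, 0, 25, 1]
    - [0, 0, 0, 0, 0, 22, 1]
    - [0, 0, 0, 0, 0, 15, 1]
    - [0, 0, 0, 0, 0, 6.5, 1]
    - [0, 0, 0, 0, 0, 0, 1]
    - [0, 0, 0, 0, 0, 0, 0.8]
    - [0, 0, 0, 0, 0, 0, 0.75]

```text
time_s: 16.8
ee_pos: [466.4, 74.2, 29.4]
ee_rot: [180.0, 0.1, 176.7]
force: [-0.7, 0.0, -0.7]
gripper_width: 73.9
gripper_force: 0.0
```

>>> step_arm:
  steps:
    - [0, 0, 0, 0, 0, 0, 0.7]
    - [0, 0, 0, 0, 0, 0, 0.67]
    - [0, 0, 0, 0, 0, 0, 0.64]
    - [0, 0, 0, 0, 0, 0, 0.6]
    - [0, 0, 0, 0, 0, 0, 0.5]
    - [0, 0, 0, 0, 0, 0, 0.4]
    - [0, 0, 0, 0, 0, 0, 0.4]
    - [0, 0, 0, 0, 0, 0, 0.4]

```text
time_s: 17.8
ee_pos: [466.1, 75.1, 29.1]
ee_rot: [179.9, 0.0, 176.6]
force: [0.2, 5.0, 1.8]
gripper_width: 58.1
gripper_force: 20.0
```

>>> step_arm:
  steps:
    - [0, 0, 0, 0, 0, -5, 0.4]
    - [0, 0, 0, 0, 0, -20, 0.4]
    - [0, 0, 0, 0, 0, -40, 0.4]
    - [0, 0, 0, 0, 0, -50, 0.4]
    - [0, 0, 10, 0, 0, -15, 0.4]
    - [0, 0, 10, 0, 0, 0, 0.4]
    - [0, 0, 10, 0, 0, 0, 0.4]
    - [0, 0, 10, 0, 0, 0, 0.4]

```text
time_s: 18.8
ee_pos: [465.3, 73.6, 158.5]
ee_rot: [-179.9, -0.0, 136.3]
force: [0.6, 0.6, -2.2]
gripper_width: 57.6
gripper_force: 20.0
```

>>> step_arm:
  steps:
    - [0, 0, 10, 0, 0, 0, 0.4]
    - [0, 0, 10, 0, 0, 0, 0.4]
    - [0, 0, 10, 0, 0, 0, 0.4]
    - [0, 0, 10, 0, 0, 0, 0.4]
    - [0, 0, 1.7, 0, 0, 0, 0.4]
    - [0, 0, 0, 0, 0, 0, 0.4]
    - [0, 0, 0, 0, 0, 0, 0.4]
    - [0, 0, 0, 0, 0, 0, 0.4]

```text
time_s: 19.8
ee_pos: [465.9, 74.0, 158.8]
ee_rot: [-180.0, -0.0, 95.0]
force: [-0.0, -0.1, -2.9]
gripper_width: 57.6
gripper_force: 20.0
```

```bash
python3 - <<'E'
from h import *
go(648.5,-131.5,90,94.9)
E
```

```text
t 19.8 pos [465.9  74.  158.8] rot [-180.   -0.   95.] q [  8.  12. 108.   0.  61.   3.] w 57.6 F [-0.  -0.1 -2.9] gf 20.0
rz 0.1 shift after turn [-220.4  164.4   68.8] turnvec [-0.  -0.   0.1]
```

>>> step_arm:
  steps:
    - [0, 0, 0, -20, 15, 0, 0.4]
    - [0, 0, 0, -45, 34, 0, 0.4]
    - [0, 0, 0, -45, 34, 0, 0.4]
    - [0, 0, 0, -45, 34, 0, 0.4]
    - [0, 0, 0, -45, 33, 0, 0.4]
    - [0, 0, 0, -20.4, 14.4, 15, 0.4]
    - [0, 0, 0, 0, 0, 30, 0.4]
    - [0, 0, 0, 0, 0, 24, 0.4]

```text
time_s: 20.8
ee_pos: [648.5, -131.7, 88.1]
ee_rot: [-179.9, -0.0, 95.0]
force: [-0.8, 0.7, -2.5]
gripper_width: 57.8
gripper_force: 20.0
```

>>> step_arm:
  steps:
    - [0, 0, 0, 0, 0, 10, 0.4]
    - [0, 0, 0, 0, 0, 10, 0.4]
    - [0, 0, 0, 0, 0, 0, 0.4]
    - [0, 0, 0, 0, 0, 0, 0.4]
    - [0, 0, 0, 0, 0, 0, 0.4]
    - [0, 0, 0, 0, 0, 0, 0.4]
    - [0, 0, 0, 0, 0, 0, 0.4]
    - [0, 0, 0, 0, 0, 0, 0.4]

```text
time_s: 21.8
ee_pos: [648.8, -131.2, 69.8]
ee_rot: [180.0, -0.0, 95.0]
force: [0.2, -0.1, -2.2]
gripper_width: 57.4
gripper_force: 20.0
```

```bash
python3 - <<'E'
from h import *
go(648.5,-131.5,41.3,94.9)
E
```

```text
t 21.8 pos [ 648.8 -131.2   69.8] rot [180.  -0.  95.] q [-12.  32.  88.   0.  59. -17.] w 57.4 F [ 0.2 -0.1 -2.2] gf 20.0
rz 0.1 shift after turn [-0.2 -0.3 28.5] turnvec [ 0.  -0.   0.1]
```

>>> step_arm:
  steps:
    - [0, 0, 0, -0.2, -0.3, 10, 0.4]
    - [0, 0, 0, 0, 0, 8, 0.4]
    - [0, 0, 0, 0, 0, 4, 0.4]
    - [0, 0, 0, 0, 0, 2, 0.4]
    - [0, 0, 0, 0, 0, 1.5, 0.4]
    - [0, 0, 0, 0, 0, 1, 0.4]
    - [0, 0, 0, 0, 0, 0.5, 0.4]
    - [0, 0, 0, 0, 0, 0, 0.4]

```text
time_s: 22.8
ee_pos: [648.6, -131.4, 42.9]
ee_rot: [180.0, -0.0, 95.0]
force: [-0.2, 0.2, -2.5]
gripper_width: 57.7
gripper_force: 20.0
```

>>> step_arm:
  steps:
    - [0, 0, 0, 0, 0, 0.5, 0.4]
    - [0, 0, 0, 0, 0, 0.5, 0.4]
    - [0, 0, 0, 0, 0, 0, 0.4]
    - [0, 0, 0, 0, 0, 0, 0.4]
    - [0, 0, 0, 0, 0, 0, 0.4]
    - [0, 0, 0, 0, 0, 0, 0.4]
    - [0, 0, 0, 0, 0, 0, 0.4]
    - [0, 0, 0, 0, 0, 0, 0.4]

```text
time_s: 23.8
ee_pos: [648.7, -131.5, 42.0]
ee_rot: [180.0, 0.0, 95.0]
force: [-0.8, -0.4, 1.7]
gripper_width: 57.6
gripper_force: 20.0
```

>>> step_arm:
  steps:
    - [0, 0, 0, 0, 0, 0.4, 0.4]
    - [0, 0, 0, 0, 0, 0.3, 0.4]
    - [0, 0, 0, 0, 0, 0, 0.4]
    - [0, 0, 0, 0, 0, 0, 0.4]
    - [0, 0, 0, 0, 0, 0, 0.65]
    - [0, 0, 0, 0, 0, 0, 0.67]
    - [0, 0, 0, 0, 0, 0, 0.72]
    - [0, 0, 0, 0, 0, 0, 0.78]

```text
time_s: 24.8
ee_pos: [648.2, -131.4, 40.8]
ee_rot: [-180.0, -0.0, 95.0]
force: [-0.6, 0.3, 0.8]
gripper_width: 70.7
gripper_force: 0.0
```

>>> step_arm:
  steps:
    - [0, 0, 0, 0, 0, 0, 0.85]
    - [0, 0, 0, 0, 0, 0, 0.9]
    - [0, 0, 0, 0, 0, 0, 0.9]
    - [0, 0, 0, 0, 0, 0, 0.9]
    - [0, 0, 0, 0, 0, -5, 0.9]
    - [0, 0, 0, 0, 0, -20, 0.9]
    - [0, 0, 0, 0, 0, -40, 0.95]
    - [0, 0, 0, 0, 0, -45, 1]

```text
time_s: 25.8
ee_pos: [648.1, -131.4, 152.0]
ee_rot: [-179.9, -0.0, 95.0]
force: [0.4, 0.3, 0.2]
gripper_width: 90.9
gripper_force: 0.0
```

>>> step_arm:
  steps:
    - [0, 0, -10.5, 0, 0, 0, 1]
    - [0, 0, -10.5, 0, 0, 0, 1]
    - [0, 0, -10.5, 0, 0, 0, 1]
    - [0, 0, -10.5, 0, 0, 0, 1]
    - [0, 0, -10.5, 0, 0, 0, 1]
    - [0, 0, -10.5, 0, 0, 0, 1]
    - [0, 0, -10.5, 0, 0, 0, 1]
    - [0, 0, -10, 0, 0, 0, 1]

```text
time_s: 26.8
ee_pos: [648.5, -131.5, 151.5]
ee_rot: [180.0, 0.0, 178.8]
force: [-0.0, -0.0, -0.4]
gripper_width: 90.7
gripper_force: 0.0
```

```bash
python3 - <<'E'
from h import *
go(455,-231,100,178.8)
E
```

```text
t 26.8 pos [ 648.5 -131.5  151.5] rot [180.    0.  178.8] q [ -12.   28.   83.    0.   69. -101.] w 90.7 F [-0.  -0.  -0.4] gf 0.0
rz 0.0 shift after turn [ 191.4 -103.6   51.5] turnvec [0. 0. 0.]
```

>>> step_arm:
  steps:
    - [0, 0, 0, 20, -11, 0, 1]
    - [0, 0, 0, 45, -24, 0, 1]
    - [0, 0, 0, 50, -27, 0, 1]
    - [0, 0, 0, 50, -27, 0, 1]
    - [0, 0, 0, 26.4, -14.6, 10, 1]
    - [0, 0, 0, 0, 0, 30, 1]
    - [0, 0, 0, 0, 0, 10, 1]
    - [0, 0, 0, 0, 0, 0, 1]

```text
time_s: 27.8
ee_pos: [454.6, -229.8, 100.9]
ee_rot: [180.0, -0.0, 178.5]
force: [-0.3, -0.2, 0.3]
gripper_width: 91.3
gripper_force: 0.0
```

```bash
python3 - <<'E'
from h import *
go(455,-231,23,178.8)
T=grab_frame("top");ct=cam(T)
cv2.imwrite("pics/t6.png",cv2.resize(T["image"][190:340,210:450],(800,500),interpolation=cv2.INTER_CUBIC))
t,p=ends(T["image"],ct,np.array([648.5,-131.5,12+47.5+29]))
for a,b in zip(t,p):
    if 28<abs(a)<44: print(int(a),b.round().astype(int),end="; ")
E
```

```text
t 27.8 pos [ 454.6 -229.8  100.9] rot [180.   -0.  178.5] q [ -28.   18.  108.    0.   54. -117.] w 91.3 F [-0.3 -0.2  0.3] gf 0.0
rz -0.3 shift after turn [-0.5 -1.2 77.9] turnvec [ 0.  -0.  -0.3]
-43 [45 65 85]; -42 [48 69 88]; -41 [51 72 90]; -40 [53 74 92]; -39 [53 74 93]; -38 [53 74 93]; -37 [51 71 94]; -36 [47 68 95]; -35 [45 65 97]; -34 [ 43  64 100]; -33 [ 43  63 102]; -32 [ 42  62 102]; -31 [ 42  61 102]; -30 [ 42  62 102]; -29 [ 41  63 102]; 29 [ 43  64 104]; 30 [ 43  65 104]; 31 [ 43  64 102]; 32 [43 62 99]; 33 [41 58 90]; 34 [39 53 78]; 35 [40 50 68]; 36 [42 50 62]; 37 [45 54 65]; 38 [43 55 71]; 39 [45 61 82]; 40 [ 50  72 101]; 41 [ 53  81 117]; 42 [ 55  84 123]; 43 [ 57  88 128];
```

View pics/t6.png

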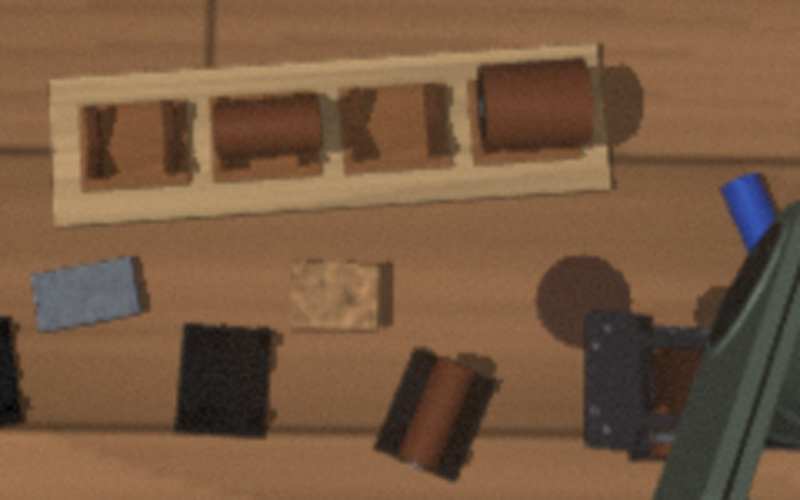

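Drum a sits in bed4, spanning crop x 480–592, off centre by under 1 mm. Drum b is between the fingers, so I'll descend and grip.

>>> step_arm:
  steps:
    - [0, 0, -0.3, -0.5, -1, 20, 1]
    - [0, 0, 0, 0, 0, 25, 1]
    - [0, 0, 0, 0, 0, 18, 1]
    - [0, 0, 0, 0, 0, 10, 1]
    - [0, 0, 0, 0, 0, 5, 1]
    - [0, 0, 0, 0, 0, 0, 1]
    - [0, 0, 0, 0, 0, 0, 0.7]
    - [0, 0, 0, 0, 0, 0, 0.65]

```text
time_s: 28.85
ee_pos: [455.2, -231.1, 23.6]
ee_rot: [-180.0, 0.1, 178.8]
force: [0.7, 1.2, -0.1]
gripper_width: 74.0
gripper_force: 0.0
```

>>> step_arm:
  steps:
    - [0, 0, 0, 0, 0, 0, 0.6]
    - [0, 0, 0, 0, 0, 0, 0.57]
    - [0, 0, 0, 0, 0, 0, 0.54]
    - [0, 0, 0, 0, 0, 0, 0.51]
    - [0, 0, 0, 0, 0, 0, 0.4]
    - [0, 0, 0, 0, 0, 0, 0.3]
    - [0, 0, 0, 0, 0, 0, 0.3]
    - [0, 0, 0, 0, 0, 0, 0.3]

```text
time_s: 29.85
ee_pos: [454.9, -230.0, 23.2]
ee_rot: [179.9, -0.0, 178.7]
force: [0.9, 5.1, 2.9]
gripper_width: 48.2
gripper_force: 19.6
```

>>> step_arm:
  steps:
    - [0, 0, 0, 0, 0, -5, 0.3]
    - [0, 0, 0, 0, 0, -20, 0.3]
    - [0, 0, 0, 0, 0, -40, 0.3]
    - [0, 0, 0, 0, 0, -50, 0.3]
    - [0, 0, 10.5, 0, 0, -20, 0.3]
    - [0, 0, 10.5, 0, 0, 0, 0.3]
    - [0, 0, 10.5, 0, 0, 0, 0.3]
    - [0, 0, 10.5, 0, 0, 0, 0.3]

```text
time_s: 30.85
ee_pos: [454.6, -231.4, 158.1]
ee_rot: [-180.0, 0.0, 136.4]
force: [0.0, 0.4, -2.2]
gripper_width: 48.1
gripper_force: 19.6
```

>>> step_arm:
  steps:
    - [0, 0, 10.5, 0, 0, 0, 0.3]
    - [0, 0, 10.5, 0, 0, 0, 0.3]
    - [0, 0, 10.5, 0, 0, 0, 0.3]
    - [0, 0, 10.4, 0, 0, 0, 0.3]
    - [0, 0, 0, 0, 0, 0, 0.3]
    - [0, 0, 0, 0, 0, 0, 0.3]
    - [0, 0, 0, 0, 0, 0, 0.3]
    - [0, 0, 0, 0, 0, 0, 0.3]

```text
time_s: 31.85
ee_pos: [454.9, -231.0, 158.1]
ee_rot: [-180.0, 0.0, 94.9]
force: [-0.1, -0.6, -1.7]
gripper_width: 48.0
gripper_force: 19.6
```

```bash
python3 - <<'E'
from h import *
go(641,-41.5,90,94.9)
E
```

```text
t 31.85 pos [ 454.9 -231.   158.1] rot [-180.     0.    94.9] q [-28.  15. 103.  -0.  62. -33.] w 48.0 F [-0.1 -0.6 -1.7] gf 19.6
rz 0.0 shift after turn [172.9 201.6  68.1] turnvec [-0.  0.  0.]
```

>>> step_arm:
  steps:
    - [0, 0, 0, 18, 21, 0, 0.3]
    - [0, 0, 0, 34, 40, 0, 0.3]
    - [0, 0, 0, 36, 42, 0, 0.3]
    - [0, 0, 0, 36, 42, 0, 0.3]
    - [0, 0, 0, 32, 37, 0, 0.3]
    - [0, 0, 0, 16.9, 19.6, 0, 0.3]
    - [0, 0, 0, 0, 0, 40, 0.3]
    - [0, 0, 0, 0, 0, 30, 0.3]

```text
time_s: 32.85
ee_pos: [640.9, -41.0, 86.6]
ee_rot: [-179.9, -0.0, 95.0]
force: [0.3, 0.6, -1.9]
gripper_width: 48.4
gripper_force: 19.6
```

>>> step_arm:
  steps:
    - [0, 0, 0, 0, 0, 20, 0.3]
    - [0, 0, 0, 0, 0, 10, 0.3]
    - [0, 0, 0, 0, 0, 0, 0.3]
    - [0, 0, 0, 0, 0, 0, 0.3]
    - [0, 0, 0, 0, 0, 0, 0.3]
    - [0, 0, 0, 0, 0, 0, 0.3]
    - [0, 0, 0, 0, 0, 0, 0.3]
    - [0, 0, 0, 0, 0, 0, 0.3]

```text
time_s: 33.85
ee_pos: [641.1, -41.5, 58.2]
ee_rot: [180.0, -0.0, 94.9]
force: [0.2, -0.8, -1.3]
gripper_width: 48.2
gripper_force: 19.6
```

```bash
python3 - <<'E'
from h import *
go(641,-41.5,35.4,94.9)
E
```

```text
t 33.85 pos [641.1 -41.5  58.2] rot [180.   -0.   94.9] q [ -5.  31.  92.   0.  56. -10.] w 48.2 F [ 0.2 -0.8 -1.3] gf 19.6
rz -0.0 shift after turn [ 0.  -0.1 22.8] turnvec [ 0. -0. -0.]
```

>>> step_arm:
  steps:
    - [0, 0, 0, 0, 0, 8, 0.3]
    - [0, 0, 0, 0, 0, 6, 0.3]
    - [0, 0, 0, 0, 0, 3, 0.3]
    - [0, 0, 0, 0, 0, 2, 0.3]
    - [0, 0, 0, 0, 0, 1.5, 0.3]
    - [0, 0, 0, 0, 0, 1, 0.3]
    - [0, 0, 0, 0, 0, 0.5, 0.3]
    - [0, 0, 0, 0, 0, 0, 0.3]

```text
time_s: 34.85
ee_pos: [641.4, -41.6, 36.5]
ee_rot: [180.0, 0.0, 94.9]
force: [-0.2, 0.0, -0.6]
gripper_width: 48.4
gripper_force: 19.6
```

>>> step_arm:
  steps:
    - [0, 0, 0, 0, 0, 0.5, 0.3]
    - [0, 0, 0, 0, 0, 0.3, 0.3]
    - [0, 0, 0, 0, 0, 0, 0.3]
    - [0, 0, 0, 0, 0, 0, 0.3]
    - [0, 0, 0, 0, 0, 0, 0.3]
    - [0, 0, 0, 0, 0, 0, 0.3]
    - [0, 0, 0, 0, 0, 0, 0.3]
    - [0, 0, 0, 0, 0, 0, 0.3]

```text
time_s: 35.85
ee_pos: [641.5, -41.7, 36.0]
ee_rot: [179.9, 0.0, 94.9]
force: [-0.8, -1.3, 4.5]
gripper_width: 48.5
gripper_force: 19.6
```

Contact. Releasing.

>>> step_arm:
  steps:
    - [0, 0, 0, 0, 0, 0.2, 0.3]
    - [0, 0, 0, 0, 0, 0, 0.3]
    - [0, 0, 0, 0, 0, 0, 0.54]
    - [0, 0, 0, 0, 0, 0, 0.56]
    - [0, 0, 0, 0, 0, 0, 0.6]
    - [0, 0, 0, 0, 0, 0, 0.7]
    - [0, 0, 0, 0, 0, 0, 0.8]
    - [0, 0, 0, 0, 0, 0, 0.85]

```text
time_s: 36.85
ee_pos: [641.0, -41.5, 35.0]
ee_rot: [-180.0, -0.0, 94.9]
force: [-0.2, 0.1, -0.4]
gripper_width: 77.0
gripper_force: 0.0
```

>>> step_arm:
  steps:
    - [0, 0, 0, 0, 0, 0, 0.85]
    - [0, 0, 0, 0, 0, 0, 0.85]
    - [0, 0, 0, 0, 0, -5, 0.85]
    - [0, 0, 0, 0, 0, -20, 0.85]
    - [0, 0, 0, 0, 0, -40, 0.85]
    - [0, 0, 0, 0, 0, -45, 0.85]
    - [0, 0, -10.5, 0, 0, 0, 0.85]
    - [0, 0, -10.5, 0, 0, 0, 0.85]

```text
time_s: 37.85
ee_pos: [641.4, -41.6, 146.5]
ee_rot: [179.9, 0.1, 116.2]
force: [-0.1, 0.5, -0.4]
gripper_width: 77.7
gripper_force: 0.0
```

>>> step_arm:
  steps:
    - [0, 0, -10.5, 0, 0, 0, 0.85]
    - [0, 0, -10.5, 0, 0, 0, 0.85]
    - [0, 0, -10.5, 0, 0, 0, 0.85]
    - [0, 0, -10, 0, 0, 0, 0.85]
    - [0, 0, 0, 0, 0, 0, 0.85]
    - [0, 0, 0, 0, 0, 0, 0.85]
    - [0, 0, 0, 0, 0, 0, 0.85]
    - [0, 0, 0, 0, 0, 0, 0.85]

```text
time_s: 38.85
ee_pos: [641.1, -41.5, 145.1]
ee_rot: [180.0, -0.0, 157.3]
force: [-0.2, 0.1, 1.0]
gripper_width: 77.3
gripper_force: 0.0
```

```bash
python3 - <<'E'
from h import *
go(447,-70,80,157.6)
T=grab_frame("top");ct=cam(T)
h,k=drummask(T["image"],(320,285,365,340))
m=k&(h[...,0]<=12)&(h[...,1]>125)&(h[...,2]>45)
for c in blobs(m,100,900):
    for z in(30.2,44.2): print([np.round(w,1) for w in cv2.minAreaRect(np.array([plane(ct,p,z)[:2] for p in c[:,0]],np.float32))])
E
```

```text
t 38.85 pos [641.1 -41.5 145.1] rot [180.   -0.  157.3] q [ -5.  27.  86.   0.  67. -72.] w 77.3 F [-0.2  0.1  1. ] gf 0.0
rz -0.3 shift after turn [ 168.6 -100.3   65.1] turnvec [ 0.  -0.  -0.3]
```

>>> step_arm:
  steps:
    - [0, 0, -0.3, 18, -11, 0, 0.85]
    - [0, 0, 0, 42, -25, 0, 0.85]
    - [0, 0, 0, 45, -27, 0, 0.85]
    - [0, 0, 0, 42, -25, 0, 0.85]
    - [0, 0, 0, 21.6, -12.3, 20, 0.85]
    - [0, 0, 0, 0, 0, 40, 0.85]
    - [0, 0, 0, 0, 0, 0, 0.85]
    - [0, 0, 0, 0, 0, 0, 0.85]

```text
time_s: 39.9
ee_pos: [448.2, -70.3, 86.1]
ee_rot: [180.0, 0.1, 157.7]
force: [0.4, -0.6, 0.8]
gripper_width: 77.3
gripper_force: 0.0
```

```bash
python3 - <<'E'
from h import *
go(447,-70,11.8,157.6)
T=grab_frame("top");ct=cam(T)
t,p=ends(T["image"],ct,np.array([641,-41.5,12+41.7+24]))
for a,b in zip(t,p):
    if 28<abs(a)<44: print(int(a),b.round().astype(int),end="; ")
E
```

```text
t 39.9 pos [448.2 -70.3  86.1] rot [1.800e+02 1.000e-01 1.577e+02] q [-10.  15. 116.   0.  49. -78.] w 77.3 F [ 0.4 -0.6  0.8] gf 0.0
rz 0.1 shift after turn [ 1.2 -0.2 74.3] turnvec [0.  0.1 0.1]
-43 [57 78 96]; -42 [57 78 97]; -41 [57 78 97]; -40 [56 77 96]; -39 [55 75 95]; -38 [52 72 94]; -37 [49 68 94]; -36 [46 66 98]; -35 [ 45  65 103]; -34 [ 45  65 104]; -33 [ 45  65 105]; -32 [ 44  64 104]; -31 [ 43  63 104]; -30 [ 44  64 104]; -29 [ 44  65 104]; 29 [ 44  65 105]; 30 [ 43  64 103]; 31 [ 43  63 101]; 32 [42 61 94]; 33 [41 57 85]; 34 [41 55 78]; 35 [43 54 73]; 36 [45 58 77]; 37 [44 60 81]; 38 [44 63 85]; 39 [48 69 90]; 40 [51 74 94]; 41 [54 77 97]; 42 [56 79 99]; 43 [57 80 99];
```

>>> step_arm:
  steps:
    - [0, 0, 0, 1, 0, 20, 0.8]
    - [0, 0, 0, 0, 0, 22, 0.7]
    - [0, 0, 0, 0, 0, 16, 0.65]
    - [0, 0, 0, 0, 0, 10, 0.6]
    - [0, 0, 0, 0, 0, 4, 0.55]
    - [0, 0, 0, 0, 0, 2, 0.5]
    - [0, 0, 0, 0, 0, 0, 0.45]
    - [0, 0, 0, 0, 0, 0, 0.42]

```text
time_s: 40.95
ee_pos: [446.4, -69.8, 11.5]
ee_rot: [180.0, 0.0, 157.7]
force: [-0.1, 0.3, 1.3]
gripper_width: 38.3
gripper_force: 0.0
```

>>> step_arm:
  steps:
    - [0, 0, 0, 0, 0, 0, 0.39]
    - [0, 0, 0, 0, 0, 0, 0.36]
    - [0, 0, 0, 0, 0, 0, 0.33]
    - [0, 0, 0, 0, 0, 0, 0.3]
    - [0, 0, 0, 0, 0, 0, 0.25]
    - [0, 0, 0, 0, 0, 0, 0.15]
    - [0, 0, 0, 0, 0, 0, 0.1]
    - [0, 0, 0, 0, 0, 0, 0.1]

```text
time_s: 41.95
ee_pos: [446.6, -68.9, 11.4]
ee_rot: [179.9, 0.0, 157.6]
force: [0.3, 6.1, 4.0]
gripper_width: 27.5
gripper_force: 20.0
```

>>> step_arm:
  steps:
    - [0, 0, 0, 0, 0, -5, 0.1]
    - [0, 0, 0, 0, 0, -20, 0.1]
    - [0, 0, 0, 0, 0, -40, 0.1]
    - [0, 0, 0, 0, 0, -50, 0.1]
    - [0, 0, 10.5, 0, 0, -25, 0.1]
    - [0, 0, 10.5, 0, 0, 0, 0.1]
    - [0, 0, 10.5, 0, 0, 0, 0.1]
    - [0, 0, 10.5, 0, 0, 0, 0.1]

```text
time_s: 42.95
ee_pos: [445.7, -70.0, 151.3]
ee_rot: [-180.0, 0.0, 115.3]
force: [-0.7, -0.6, -1.0]
gripper_width: 27.7
gripper_force: 20.0
```

>>> step_arm:
  steps:
    - [0, 0, 10.5, 0, 0, 0, 0.1]
    - [0, 0, 10.3, 0, 0, 0, 0.1]
    - [0, 0, 0, 0, 0, 0, 0.1]
    - [0, 0, 0, 0, 0, 0, 0.1]
    - [0, 0, 0, 0, 0, 0, 0.1]
    - [0, 0, 0, 0, 0, 0, 0.1]
    - [0, 0, 0, 0, 0, 0, 0.1]
    - [0, 0, 0, 0, 0, 0, 0.1]

```text
time_s: 43.95
ee_pos: [446.1, -69.8, 151.1]
ee_rot: [180.0, -0.0, 94.9]
force: [-0.1, 0.1, -0.9]
gripper_width: 27.6
gripper_force: 20.0
```

```bash
python3 - <<'E'
from h import *
go(625.9,137.5,80,94.9)
E
```

```text
t 43.95 pos [446.1 -69.8 151.1] rot [180.   -0.   94.9] q [-10.  10. 111.   0.  59. -15.] w 27.6 F [-0.1  0.1 -0.9] gf 20.0
rz -0.0 shift after turn [191.2 196.9  71.1] turnvec [ 0. -0. -0.]
```

>>> step_arm:
  steps:
    - [0, 0, 0, 20, 20, 0, 0.1]
    - [0, 0, 0, 37, 38, 0, 0.1]
    - [0, 0, 0, 39, 40, 0, 0.1]
    - [0, 0, 0, 39, 40, 0, 0.1]
    - [0, 0, 0, 37, 39, 0, 0.1]
    - [0, 0, 0, 19.2, 19.9, 0, 0.1]
    - [0, 0, 0, 0, 0, 35, 0.1]
    - [0, 0, 0, 0, 0, 35, 0.1]

```text
time_s: 44.95
ee_pos: [626.4, 138.1, 80.2]
ee_rot: [180.0, -0.0, 94.9]
force: [0.1, -0.0, -1.0]
gripper_width: 27.4
gripper_force: 20.0
```

>>> step_arm:
  steps:
    - [0, 0, 0, 0, 0, 20, 0.1]
    - [0, 0, 0, 0, 0, 10, 0.1]
    - [0, 0, 0, 0, 0, 0, 0.1]
    - [0, 0, 0, 0, 0, 0, 0.1]
    - [0, 0, 0, 0, 0, 0, 0.1]
    - [0, 0, 0, 0, 0, 0, 0.1]
    - [0, 0, 0, 0, 0, 0, 0.1]
    - [0, 0, 0, 0, 0, 0, 0.1]

```text
time_s: 45.95
ee_pos: [626.0, 137.5, 51.2]
ee_rot: [180.0, -0.0, 94.9]
force: [-0.1, -0.6, 0.2]
gripper_width: 27.7
gripper_force: 20.0
```

```bash
python3 - <<'E'
from h import *
go(625.9,138,23.6,94.9)
E
```

```text
t 45.95 pos [626.  137.5  51.2] rot [180.   -0.   94.9] q [11. 32. 93.  0. 56.  6.] w 27.7 F [-0.1 -0.6  0.2] gf 20.0
rz -0.0 shift after turn [ 0.5 -0.1 27.6] turnvec [ 0. -0. -0.]
```

>>> step_arm:
  steps:
    - [0, 0, 0, 0, 0, 10, 0.1]
    - [0, 0, 0, 0, 0, 7, 0.1]
    - [0, 0, 0, 0, 0, 4, 0.1]
    - [0, 0, 0, 0, 0, 2, 0.1]
    - [0, 0, 0, 0, 0, 1.5, 0.1]
    - [0, 0, 0, 0, 0, 1, 0.1]
    - [0, 0, 0, 0, 0, 0.7, 0.1]
    - [0, 0, 0, 0, 0, 0, 0.1]

```text
time_s: 46.95
ee_pos: [626.0, 137.5, 25.0]
ee_rot: [180.0, -0.0, 94.9]
force: [-0.6, 0.6, 0.3]
gripper_width: 27.4
gripper_force: 20.0
```

>>> step_arm:
  steps:
    - [0, 0, 0, 0, 0, 0.5, 0.1]
    - [0, 0, 0, 0, 0, 0.4, 0.1]
    - [0, 0, 0, 0, 0, 0, 0.1]
    - [0, 0, 0, 0, 0, 0, 0.1]
    - [0, 0, 0, 0, 0, 0, 0.1]
    - [0, 0, 0, 0, 0, 0, 0.1]
    - [0, 0, 0, 0, 0, 0, 0.1]
    - [0, 0, 0, 0, 0, 0, 0.1]

```text
time_s: 47.95
ee_pos: [626.3, 137.5, 24.4]
ee_rot: [180.0, -0.0, 94.9]
force: [0.5, -0.7, 5.5]
gripper_width: 27.2
gripper_force: 20.0
```

Contact. Releasing and backing off.

>>> step_arm:
  steps:
    - [0, 0, 0, 0, 0, 0.2, 0.1]
    - [0, 0, 0, 0, 0, 0, 0.1]
    - [0, 0, 0, 0, 0, 0, 0.32]
    - [0, 0, 0, 0, 0, 0, 0.34]
    - [0, 0, 0, 0, 0, 0, 0.4]
    - [0, 0, 0, 0, 0, 0, 0.5]
    - [0, 0, 0, 0, 0, 0, 0.6]
    - [0, 0, 0, 0, 0, 0, 0.65]

```text
time_s: 48.95
ee_pos: [625.9, 137.5, 23.7]
ee_rot: [-180.0, -0.0, 94.9]
force: [0.2, 0.2, -0.0]
gripper_width: 58.8
gripper_force: 0.0
```

>>> step_arm:
  steps:
    - [0, 0, 0, 0, 0, 0, 0.65]
    - [0, 0, 0, 0, 0, 0, 0.65]
    - [0, 0, 0, 0, 0, -5, 0.65]
    - [0, 0, 0, 0, 0, -20, 0.65]
    - [0, 0, 0, 0, 0, -40, 0.65]
    - [0, 0, 0, 0, 0, -45, 0.65]
    - [0, 0, 0, 0, 0, -30, 0.65]
    - [0, 0, 0, 0, -20, 0, 0.65]

```text
time_s: 49.95
ee_pos: [608.6, 136.2, 167.4]
ee_rot: [179.5, -0.1, 94.9]
force: [-0.3, 0.3, 0.6]
gripper_width: 59.6
gripper_force: 0.0
```

>>> step_arm:
  steps:
    - [0, 0, 0, 0, -40, 0, 0.65]
    - [0, 0, 0, 0, -40, 0, 0.65]
    - [0, 0, 0, 0, -40, 0, 0.65]
    - [0, 0, 0, 0, -40, 0, 0.65]
    - [0, 0, 0, 0, -40, 0, 0.65]
    - [0, 0, 0, 0, -20, 0, 0.65]
    - [0, 0, 0, 0, 0, 0, 0.65]
    - [0, 0, 0, 0, 0, 0, 0.65]

```text
time_s: 50.95
ee_pos: [388.6, 117.4, 164.3]
ee_rot: [179.9, -0.0, 94.9]
force: [-0.8, -0.7, 0.7]
gripper_width: 59.4
gripper_force: 0.0
```

```bash
python3 - <<'E'
from h import *
go(446,137,163,94.9)
T=grab_frame("top");S=grab_frame("side");ct=cam(T)
a=cv2.resize(T["image"][185:275,210:400],(800,379),interpolation=cv2.INTER_CUBIC)
cv2.imwrite("pics/end.png",a)
b=cv2.resize(S["image"][190:330,230:370],(600,600),interpolation=cv2.INTER_CUBIC)
cv2.imwrite("pics/end2.png",b)
t,p=ends(T["image"],ct,np.array([626,137.5,12+30.2+14]),range(-4,5,2))
for a,b in zip(t,p):
    if 28<abs(a)<44: print(int(a),b.round().astype(int),end="; ")
E
```

```text
t 50.95 pos [388.6 117.4 164.3] rot [179.9  -0.   94.9] q [ 15.   5. 114.  -0.  60.  10.] w 59.4 F [-0.8 -0.7  0.7] gf 0.0
rz -0.0 shift after turn [14.6 58.8  1.3] turnvec [ 0.1 -0.  -0. ]
-43 [ 58  81 100]; -42 [ 58  81 100]; -41 [56 78 96]; -40 [55 76 93]; -39 [51 69 86]; -38 [48 62 78]; -37 [44 57 74]; -36 [39 52 73]; -35 [36 51 76]; -34 [38 56 89]; -33 [ 40  60 100]; -32 [ 41  62 102]; -31 [ 43  63 103]; -30 [ 42  62 103]; -29 [ 41  62 103]; 29 [ 44  65 107]; 30 [ 45  66 108]; 31 [ 47  67 109]; 32 [ 51  74 114]; 33 [ 57  81 120]; 34 [ 68  97 133]; 35 [ 83 118 151]; 36 [ 95 133 165]; 37 [101 140 173]; 38 [106 147 179]; 39 [107 148 181]; 40 [108 149 182]; 41 [108 149 182]; 42 [108 150 182]; 43 [108 149 182];
```

View pics/end.png

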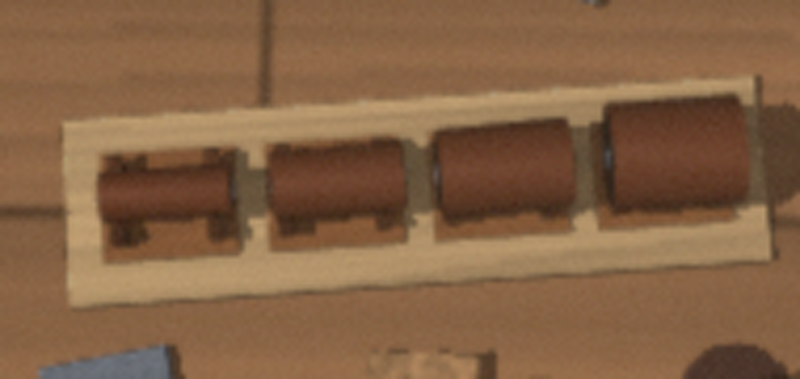

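View pics/end2.png

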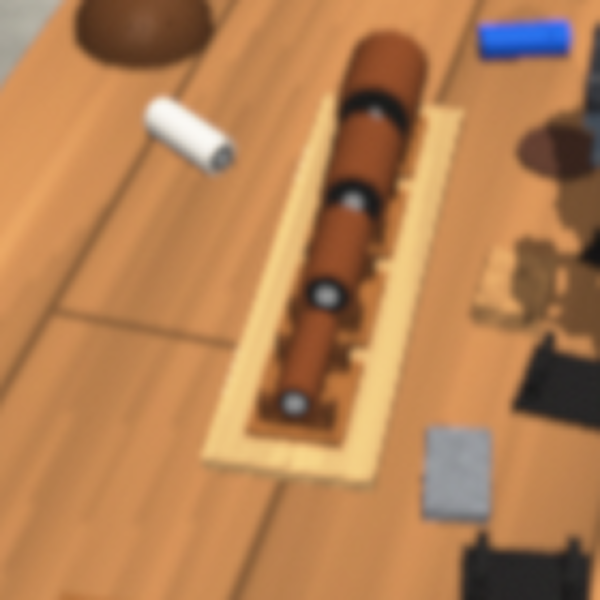

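Final views: d, c, b, a lie in beds 1–4 from left to right, with a nearest the motor. All sit in both ribs within about 2 mm of centre, and the arm is clear.

```bash
python3 -c "
from workcell import *
print(job_done())"
```

```text
the job is handed in; nothing more can be done
None
```

All four drums are released in the beds, thickest nearest the motor: a on bed4, b on bed3, c on bed2, d on bed1, each within about 2 mm of centre; I handed the job in at about 51 s of the 112 s limit, and it returned no verdict.

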